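# Seat a printing block on its register pin and hold the print

## Task

Take the long printing block with the bar handle off the inking slab and bring it, lengthwise along the sprung printing bed, down over the locating pin; the pin is out of sight under the block and its place along the slot changes, so slide the block along the bed until it drops on and lies flush. Then press the block down until the bed is at the bottom of its travel, and finish like that, the gripper still holding the block down so that the ink can take. Leave the other things on the table where they are.

Things in the scene. Friction and masses are not known exactly. Their poses are not given: they have to be found in the camera images.
- block: the printing block: flat wooden block 150 (its x) x 90 (its y) x 22 mm high, with a solid wooden ridge on top as handle: 80 mm along x, 22 mm wide along y, 36 mm high (from 22 to 58 mm above the underside), centred. 0.17 to 0.35 kg. In the centre of the underside is a blind hole, 14 mm along x, 16 mm along y, 12 mm deep. Origin: centre of the underside; z up. Either way round is right. It starts lying on the slab
- slab: fixed stone inking slab, 180 (x) x 120 (y) x 14 mm high; origin under its centre
- jig: fixed wooden base of the proofing jig, 230 (its x) x 150 (its y) x 22 mm high, that carries the sprung bed; origin under its centre, z up. Jig and slab stand one to the robot's left and one to its right, either way
- bed_top (a point): centre of the top face of the sprung bed (190 mm along its x, 120 mm along its y, flat, with a sheet of paper), 55 mm above the table when up; it sinks with the bed; axes as the jig's. A steel locating pin, 10 mm across, stands 8 mm proud of this face, its rim bevelled 1.5 mm; it goes down with the bed. It stands on the bed's centre line (y = 0), fixed somewhere between x = -20 and +20 mm: a different place each time and not reported
- bed (a joint): how far the bed is pressed down, m: 0 up, 0.012 at its bottom stop. Springs hold it up: about 2.5 N starts it moving, then 0.7 N more per mm (about 11 N at the stop, the block's own weight included). A block pressed on top of the pin pushes the bed down; when the hole comes over the pin the bed springs up to the block
- knob_block: another, square printing block that is not wanted: 64 x 64 x 22 mm with a round knob, 58 mm high in all; loose bystander; origin under its centre
- inkstone: dark open inkstone, 120 x 75 x 24 mm; loose bystander; origin under its centre
- ink_bottle: small ink bottle, 50 mm across, 90 mm high; loose bystander; origin under its centre
- water_pot: round metal water pot, 140 mm across, 75 mm high; loose bystander; origin under its centre
- plate: white plate, 190 mm across, 16 mm high; loose bystander; origin under its centre
- paint_box: flat box of paint pans, 100 x 200 x 18 mm; loose bystander; origin under its centre
- paperweight: dark wooden bar, 32 x 200 x 20 mm; loose bystander; origin under its centre
Mind the look-alikes: they are no part of the job. Of the things like the block, leave any that is orange; of the rest the larger one is meant.

How it is judged:
On the way, in this order (a step that is already met when the one before it is completed fails the run):
1. the block is lifted clear of slab and table (height (world z) of block above 0.045 m and contact force between block and slab below 0.1 N), for 0.1 s.
2. the block has dropped on the pin and lies flush on the bed (z of block in the frame of bed_top between -0.004 and 0.002 m and x of block in the frame of bed_top between -0.03 and 0.03 m and y of block in the frame of bed_top between -0.012 and 0.012 m and angle between the x axis of block and the x axis of bed_top, either way round below 0.12 rad and angle between block's own z axis and vertical below 0.04 rad), for 0.1 s.
At the end, for the whole second after the job is handed in: Block flush on the bed (within 2 mm) with the pin in its hole, centre within 30 mm along and 12 mm across of the bed's, within 0.12 rad of its length, level; bed pressed down 9.5 mm or more of 12; at rest with the fingers still pressing on the block through the last second (all of step 2 and value of joint bed above 0.0095 m and contact force between the fingers and block above 2 N and linear speed of block below 0.02 m/s); the arm keeps its last pose, push and grip.
It fails at once if a bystander is moved more than 30 mm (distance of any of knob_block, inkstone, ink_bottle, water_pot, plate, paint_box, paperweight from where it was at the start of the episode above 0.03 m).
It also fails if it takes over 58 s, if anything falls off the work surface, if the arm or the gripper's body presses on something with over 40 N, if the wrist force passes 120 N, or if a joint passes its speed limit or range.

## Robot

A 6-joint arm with a two-finger parallel gripper is mounted at the origin on the work surface. World frame = base frame: x ahead of the robot, y to its left, z up, the work surface at z = 0. Lengths are in m, angles in rad, forces in N, time in s.
With the tool pointing down it reaches from about 0.35 to 0.975 m from the base axis. Payload 4.9 kg.
Tool frame: the origin (TCP) lies at the very end of the fingers, on their centre line; the grasp point (between the pads) lies 19 mm behind it; y points along the fingers, z is the direction in which the jaws open and shut, and the axes are right-handed (so a half turn about y gives the same grasp; the last joint's range is limited). The gripper opens to 85 mm and grips with 20 to 120 N. Pads are 22 mm wide; open, the fingers measure 114 mm over their backs; the gripper's body (76 mm by 85 mm) begins 54 mm behind the grasp point. The pads swing forward as they close: fully open they stand 13 mm farther back than shut.
Start: joints at [0.991, 0.053, 1.613, -0, 1.476, -0.119], TCP at [0.278, 0.56, 0.211] pointing down, gripper open.
Joint ranges: [-3.01, 3.01], [-1.01, 2.22], [0.06, 2.58], [-1.02, 4.17], [0.09, 2.62], [-3.14, 3.14]. Speed limits (rad/s): [2.57, 2.57, 3.14, 3.14, 3.14, 3.14].

## Interface

Orientations are given as a rotation vector (axis times angle).
In Python, from station import monitor, viewer, ticket gives the robot as it stands.
- The arm moves only by the tool servo_tool, never from a script. Its argument "commands" is one flat list of numbers, 7 for each row, row after row: the turn, a rotation vector about the tool's x, y, z in rad, then the shift along the tool's x, y, z in cm, then the opening, from 0 (shut) to 1 (fully open). In form: [rx, ry, rz, dx, dy, dz, claw, rx, ry, rz, dx, dy, dz, claw, ...]. A call has 1 to 20 rows; each row shifts and turns the pose as measured when the row begins, along the tool's axes as they then stand; what a row does not reach is not made up. A row lasts 1/10 s, in which the tool goes at most 50 mm and 8.59 degrees, less where a joint would pass 70% of its speed; a pose out of reach is approached as far as the arm can. A call is refused whole if a number of a shift passes 5 or a number of a turn 0.15, either way. A call with a gripper value outside its range is refused whole. The fingers move at their own pace and stop on an object; "grip_force" is the grip in N (left out, the last holds). Time passes only in rows, so rows that do not move let the fingers close. It gives the time, the measured TCP pose, the force and the opening at its end, in the units of the state.
- monitor.get_obs(): the state, without advancing time (a new reading comes with each control period).
- viewer.get_image(name): name is "side" or "top"; returns a dict with "frame" (384x512x3 uint8, red, green, blue), "depth" (384x512 float32, m along the optical axis (not along the pixel's ray), 0 where there is no reading), "camera_matrix" (3x3 intrinsics, pixels), "cam_to_world" (4x4, takes a point from camera to world coordinates). Camera axes: x right, y down, z forward; pixel columns grow to the right and rows downward; lengths in m; the calibration is good to about 2 mm. A picture is of the moment at which its call begins.
- ticket.finish_job(): hands the job in, once; it reports no verdict.
The state is a dict: "t": time; "q": joint angles; "dq": joint speeds; "effort": joint torques, N m; "tool_pos": TCP position; "tool_rot": TCP orientation; "contact_force": force on the tool from outside, world axes, zero at the start; "wrist_torque": the same for the moment, N m; "opening": finger opening in m.
Only numpy, scipy, OpenCV 4.12 (cv2) and the standard library are available. Lean on these libraries where they do the work, as an engineer would, in place of code of your own. Each camera call takes 0.05 s, during which the arm holds its last target.

## Working session

There is one attempt and no reset: what is moved stays moved. The work goes in short steps, Python scripts to look and compute and a tool call to move; the robot and the scene stay as the last step left them, time stands still between calls to the robot, and variables do not carry over. Pictures are saved under pics/ and viewed, and the job is handed in when it is done.

Besides the shell and the picture viewer there is one more tool, called after ">>>" as a command line: name --argument value ..., lists and objects as JSON in quotes. servo_tool: Moves the arm, as the interface text tells. Its arguments: {"type":"object","properties":{"commands":{"type":"array","items":{"type":"number"}},"grip_force":{"type":"number"}},"required":["commands"]}

```bash
mkdir -p pics
cat > h.py <<'E'
import numpy as np, cv2
from station import monitor, viewer, ticket
def grab(n):
    d=viewer.get_image(n); return d
def pts(d):
    K=d["camera_matrix"];T=d["cam_to_world"];z=d["depth"]
    v,u=np.mgrid[:z.shape[0],:z.shape[1]]
    p=np.stack([(u-K[0,2])/K[0,0]*z,(v-K[1,2])/K[1,1]*z,z],-1)
    w=p@T[:3,:3].T+T[:3,3]; w[z==0]=np.nan
    return w
def save(d,name,crop=None,s=1):
    f=d["frame"][:,:,::-1]
    if crop: f=f[crop[1]:crop[3],crop[0]:crop[2]]
    cv2.imwrite("pics/"+name,cv2.resize(f,None,fx=s,fy=s,interpolation=cv2.INTER_CUBIC))
E
python3 - <<'E'
from h import *
o=monitor.get_obs(); print(o)
import pickle
for n in("top","side"):
    d=grab(n); save(d,n+"0.png",s=1.5); pickle.dump(d,open(n+"0.pkl","wb")); print(d["cam_to_world"].round(3))
E
```

```text
{'t': 0.0, 'q': array([ 9.90968591e-01,  5.33381522e-02,  1.61427550e+00,  2.50939165e-05,
        1.47601002e+00, -1.18997292e-01]), 'dq': array([1.38256099e-03, 4.47184102e-05, 7.26434076e-04, 3.79139749e-04,
       5.15275218e-05, 1.09935210e-04]), 'effort': array([-1.04882536e-03, -3.93688560e+01, -3.70172882e+01, -3.82500812e-04,
        6.97395517e-03,  6.92566857e-06]), 'tool_pos': array([0.27756085, 0.55925214, 0.20968571]), 'tool_rot': array([-1.54232981,  0.36201996, -0.36088238]), 'contact_force': array([-0.49653136, -0.69670796,  0.61114273]), 'wrist_torque': array([ 0.01779962, -0.02465265, -0.01109707]), 'opening': 0.08516289841003852}
[[-0.074 -0.976  0.206  0.336]
 [-0.997  0.072 -0.015  0.014]
 [-0.    -0.206 -0.978  1.082]
 [ 0.     0.     0.     1.   ]]
[[ 0.766 -0.317  0.559 -0.329]
 [-0.643 -0.41   0.647 -1.013]
 [ 0.024 -0.855 -0.518  0.907]
 [ 0.     0.     0.     1.   ]]
```

View pics/top0.png

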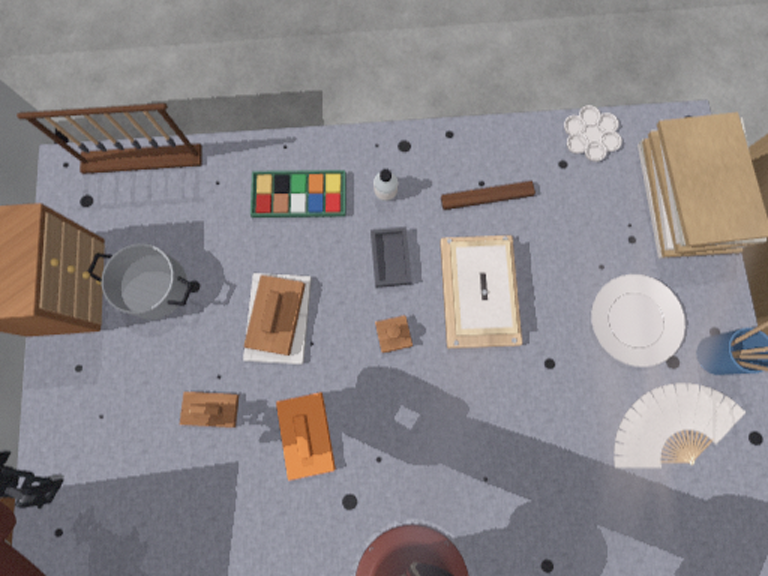

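View pics/side0.png

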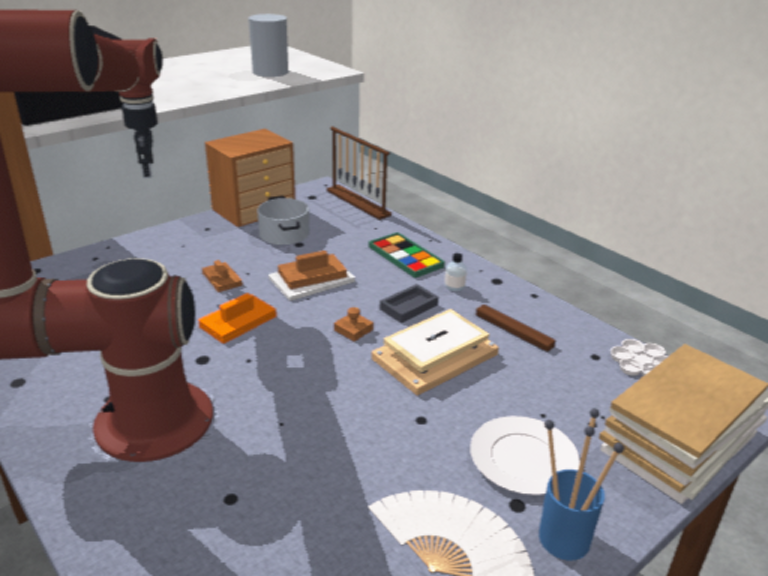

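Run:
```python
from h import *
import pickle
d=pickle.load(open("top0.pkl","rb")); w=pts(d)
f=d["frame"]; hsv=cv2.cvtColor(f,cv2.COLOR_RGB2HSV)
def rect(mask,name):
    mask=mask.astype(np.uint8); n,l,st,c=cv2.connectedComponentsWithStats(mask)
    i=1+np.argmax(st[1:,4]); m=l==i; P=w[m]
    r=cv2.minAreaRect((P[:,:2]*1000).astype(np.float32)); 
    print(name,st[i],"ctr",P.mean(0).round(4),"z med",np.median(P[:,2]).round(4),"rect",np.round(r[0],1),np.round(r[1],1),round(r[2],2))
    return r
v,u=np.mgrid[:384,:512]
z=w[:,:,2]
R=lambda a,b,c,e:(u>=a)&(u<c)&(v>=b)&(v<e)
blk=R(155,175,215,245)
rect(blk&(z>.063)&(z<.082),"ridge")
rect(blk&(z>.029)&(z<.082),"block")
rect(blk&(z>.006)&(z<.082),"slab+")
j=R(285,150,360,240)
rect(j&(z>.045),"bed"); rect(j&(z>.012),"jig"); 
rect(j&(hsv[:,:,2]<90)&(z>.04),"slot")
rect(R(245,205,280,240)&(z>.012),"knob")
rect(R(240,145,280,195)&(z>.008),"inkst")
save(d,"crA.png",(110,170,230,330),4); save(d,"crB.png",(285,150,360,240),7)
s=pickle.load(open("side0.pkl","rb")); save(s,"crC.png",(240,200,340,265),7)
```

```text
ridge [174 194  13  27 215] ctr [0.522  0.2346 0.0712] z med 0.0713 rect [523.1 235.5] [23.3 79.9] 76.61
block [ 162  183   41   54 1503] ctr [0.5204 0.234  0.0418] z med 0.0369 rect [523.3 236. ] [ 91.9 150.6] 75.7
slab+ [ 162  182   45   60 2309] ctr [0.514  0.2294 0.0323] z med 0.0352 rect [519.2 233.5] [120.7 180.3] 82.32
bed [ 300  160   45   64 2541] ctr [ 0.5415 -0.1829  0.055 ] z med 0.0551 rect [ 543.9 -183.9] [120.5 190.3] 88.21
jig [ 294  156   54   76 3600] ctr [ 0.536  -0.1783  0.0453] z med 0.054 rect [ 544.1 -184. ] [150.5 230.9] 88.22
slot [321 183   3  10  26] ctr [ 0.5541 -0.1855  0.0549] z med 0.0546 rect [ 551.7 -185. ] [ 6.5 28.3] 84.6
knob [250 210  25  25 456] ctr [4.666e-01 3.000e-04 2.760e-02] z med 0.0227 rect [4.68e+02 1.00e-01] [64.4 63.9] 8.54
inkst [247 151  28  40 737] ctr [ 0.6281 -0.0059  0.0165] z med 0.0136 rect [628.7  -5.8] [120.4  74.8] 1.22
```

View pics/crA.png

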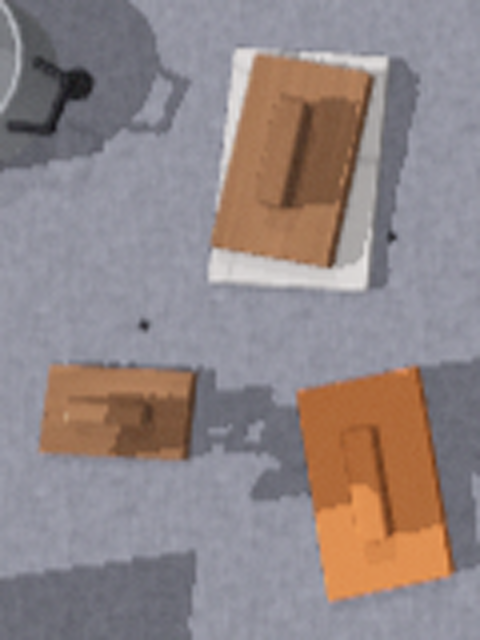

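View pics/crB.png

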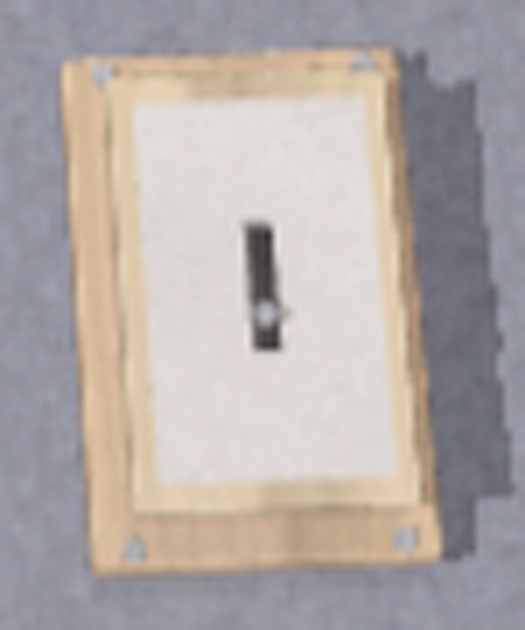

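View pics/crC.png

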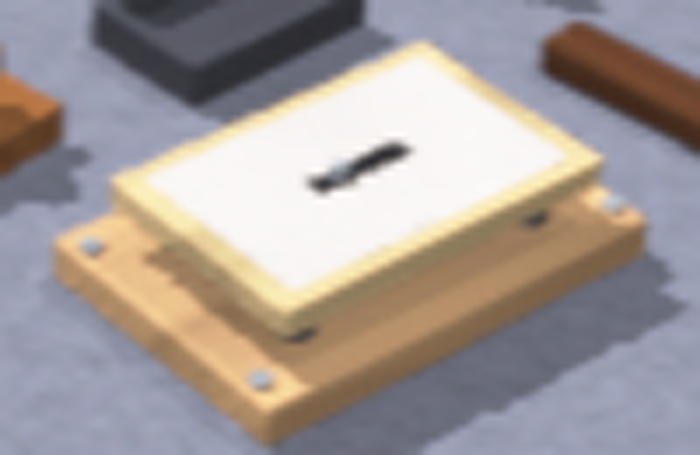

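Run:
```python
from h import *
import pickle
def ray(d,u,v,h):
    K=d["camera_matrix"];T=d["cam_to_world"]
    r=T[:3,:3]@np.array([(u-K[0,2])/K[0,0],(v-K[1,2])/K[1,1],1]); c=T[:3,3]
    return c+r*(h-c[2])/r[2]
c=np.array([.544,-.184]);a=np.radians(-1.79);X=np.array([np.cos(a),np.sin(a)]);Y=np.array([-X[1],X[0]])
for n,box in(("top",(285,150,360,240)),("side",(240,200,340,265))):
    d=pickle.load(open(n+"0.pkl","rb"))
    uv={"top":[(265,313),(259,224),(268,350)],"side":[(340,170),(405,150),(315,186)]}[n]
    for k,(x,y) in enumerate(uv):
        u=(x+.5)/7-.5+box[0];v=(y+.5)/7-.5+box[1]
        p=ray(d,u,v,.063 if k==0 else .055); q=p[:2]-c; print(n,k,p.round(4),"jig",(q@X).round(4),(q@Y).round(4))
```

```text
top 0 [ 0.5302 -0.1824  0.063 ] jig -0.0138 0.0012
top 1 [ 0.5704 -0.1856  0.055 ] jig 0.0265 -0.0008
top 2 [ 0.5158 -0.1834  0.055 ] jig -0.0282 -0.0003
side 0 [ 0.5271 -0.1888  0.063 ] jig -0.0167 -0.0053
side 1 [ 0.569  -0.1879  0.055 ] jig 0.0251 -0.0031
side 2 [ 0.5181 -0.183   0.055 ] jig -0.0259 0.0002
```

The block meant is the brown one on the white slab (crop A pixel about 290,155). The orange block (375,485), the smaller brown one (115,412) and the square knob block are look-alikes. It measures 150x91 mm, with its ridge top at 71 mm. The bed centre is at (0.544, -0.184), and the pin shows in crop B at (265,313), which puts it at about x = -14 mm on the jig.

```bash
cat >> h.py <<'E'
from scipy.spatial.transform import Rotation as Ro
def plan(pos,yaw):
    """yaw: heading of object's x axis (deg); tool y down, tool z along +-object y"""
    o=monitor.get_obs(); R=Ro.from_rotvec(o["tool_rot"]); p=o["tool_pos"]
    print("t",round(o["t"],2),"p",p.round(4),"F",o["contact_force"].round(2),"op",round(o["opening"],4)); print("axes",R.as_matrix().round(3).tolist())
    best=None
    for s in(1,-1):
        a=np.radians(yaw+90); z=s*np.array([np.cos(a),np.sin(a),0]); y=np.array([0,0,-1.]); x=np.cross(y,z)
        rv=(R.inv()*Ro.from_matrix(np.stack([x,y,z],1))).as_rotvec()
        if best is None or np.linalg.norm(rv)<np.linalg.norm(best[0]): best=(rv,np.stack([x,y,z],1))
    dp=np.array(pos)-p
    print("rot tool",best[0].round(3),"shift now(cm)",(R.inv().apply(dp)*100).round(2),"shift after rot(cm)",(best[1].T@dp*100).round(2),"q6",o["q"].round(3))
E
python3 -c "
from h import *
plan([.523,.2355,.12],-14)"
```

```text
t 0.1 p [0.2776 0.5593 0.2098] F [0.01 0.2  0.13] op 0.0857
axes [[0.896, -0.001, 0.445], [-0.445, -0.002, 0.896], [-0.0, -1.0, -0.002]]
rot tool [ 0.002 -0.216 -0.   ] shift now(cm) [ 36.38   9.   -18.07] shift after rot(cm) [ 31.65   8.98 -25.48] q6 [ 0.991  0.053  1.614  0.     1.476 -0.119]
```

>>> servo_tool --commands '[0, -0.108, 0, 0, 0, 0, 1, 0, -0.108, 0, 0, 0, 0, 1, 0, 0, 0, 4, 0, -3.2, 1, 0, 0, 0, 4, 0, -3.2, 1, 0, 0, 0, 4, 0, -3.2, 1, 0, 0, 0, 4, 0, -3.2, 1, 0, 0, 0, 4, 0, -3.2, 1, 0, 0, 0, 4, 0, -3.2, 1, 0, 0, 0, 4, 0, -3.2, 1, 0, 0, 0, 3.6, 0, -3.0, 1, 0, 0, 0, 0, 3, 0, 1, 0, 0, 0, 0, 3, 0, 1, 0, 0, 0, 0, 2, 0, 1, 0, 0, 0, 0, 0, 0, 1]'

```text
t: 1.5
tool_pos: [0.5235, 0.2345, 0.121]
tool_rot: [-1.571, 0.189, -0.18]
contact_force: [-0.4, -0.2, -0.7]
opening: 0.0854
```

```bash
python3 -c "
from h import *
plan([.523,.2357,.043],-14)"
```

```text
t 1.5 p [0.5235 0.2345 0.121 ] F [-0.36 -0.18 -0.65] op 0.0854
axes [[0.973, -0.007, 0.232], [-0.232, -0.007, 0.973], [-0.005, -1.0, -0.008]]
rot tool [ 0.008  0.01  -0.005] shift now(cm) [-0.04  7.8   0.17] shift after rot(cm) [-0.07  7.8   0.1 ] q6 [ 0.294  0.01   1.811 -0.005  1.329 -1.041]
```

>>> servo_tool --commands '[0.008, 0.01, -0.005, 0, 2, 0.1, 1, 0, 0, 0, 0, 2.5, 0, 1, 0, 0, 0, 0, 2, 0, 1, 0, 0, 0, 0, 1.2, 0, 1, 0, 0, 0, 0, 0, 0, 1]'

```text
t: 2.0
tool_pos: [0.5257, 0.2367, 0.0458]
tool_rot: [-1.561, 0.188, -0.195]
contact_force: [-0.6, -0.9, -0.1]
opening: 0.0853
```

```bash
python3 -c "
from h import *
plan([.523,.2357,.043],-14)"
```

```text
t 2.0 p [0.5257 0.2367 0.0458] F [-0.58 -0.93 -0.13] op 0.0853
axes [[0.97, 0.005, 0.241], [-0.241, 0.001, 0.97], [0.005, -1.0, 0.002]]
rot tool [-0.002  0.001  0.004] shift now(cm) [-0.23  0.28 -0.16] shift after rot(cm) [-0.23  0.28 -0.16] q6 [ 0.294  0.095  1.859 -0.     1.183 -1.033]
```

>>> servo_tool --commands '[0, 0, 0.003, -0.2, 0.2, -0.15, 1, 0, 0, 0, 0, 0, 0, 0, 0, 0, 0, 0, 0, 0, 0, 0, 0, 0, 0, 0, 0, 0, 0, 0, 0, 0, 0, 0, 0, 0, 0, 0, 0, 0, 0, 0, 0, 0, 0, 0, 0, 0, 0, 0, 0, 0, 0, 0, 0, 0, 0, 0, 0, 0, 0, 0, 0]' --grip_force 70

```text
t: 2.9
tool_pos: [0.5267, 0.237, 0.0497]
tool_rot: [-1.557, 0.184, -0.198]
contact_force: [0.5, 0.9, 0.9]
opening: 0.0176
```

```bash
python3 -c "
from h import *
plan([.523,.2357,.15],-14)"
```

```text
t 2.9 p [0.5267 0.237  0.0497] F [0.48 0.91 0.87] op 0.0176
axes [[0.97, 0.01, 0.241], [-0.241, 0.004, 0.971], [0.009, -1.0, 0.007]]
rot tool [-0.007  0.001  0.009] shift now(cm) [ -0.24 -10.04  -0.15] shift after rot(cm) [ -0.33 -10.03  -0.22] q6 [ 2.930e-01  8.800e-02  1.859e+00  1.000e-03  1.183e+00 -1.035e+00]
```

>>> servo_tool --commands '[0, 0, 0, 0, 0, 0, 0, 0, 0, 0, 0, -1.5, 0, 0, 0, 0, 0, 0, -2, 0, 0, 0, 0, 0, 0, -2, 0, 0, 0, 0, 0, 0, -2, 0, 0, 0, 0, 0, 0, -2, 0, 0, 0, 0, 0, 0, 0, 0, 0]'

```text
t: 3.6
tool_pos: [0.5239, 0.2363, 0.1493]
tool_rot: [-1.558, 0.187, -0.195]
contact_force: [0.3, -1.5, -2.4]
opening: 0.018
```

```bash
python3 -c "
from h import *
plan([.523,.2357,.15],-14)
d=grab('side');save(d,'side1.png',(140,80,340,250),4)
d=grab('top');save(d,'top1.png',(110,120,310,280),4)"
```

```text
t 3.6 p [0.5239 0.2363 0.1493] F [ 0.35 -1.5  -2.43] op 0.018
axes [[0.971, 0.006, 0.241], [-0.241, 0.004, 0.971], [0.005, -1.0, 0.005]]
rot tool [-0.005  0.001  0.005] shift now(cm) [-0.08 -0.07 -0.08] shift after rot(cm) [-0.08 -0.07 -0.08] q6 [ 0.293 -0.025  1.796  0.002  1.364 -1.035]
```

View pics/side1.png

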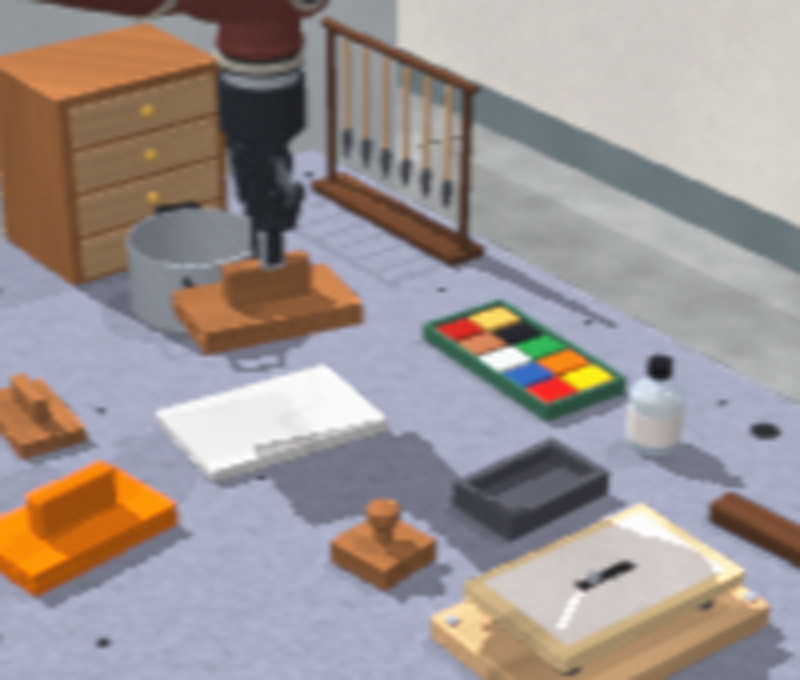

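View pics/top1.png

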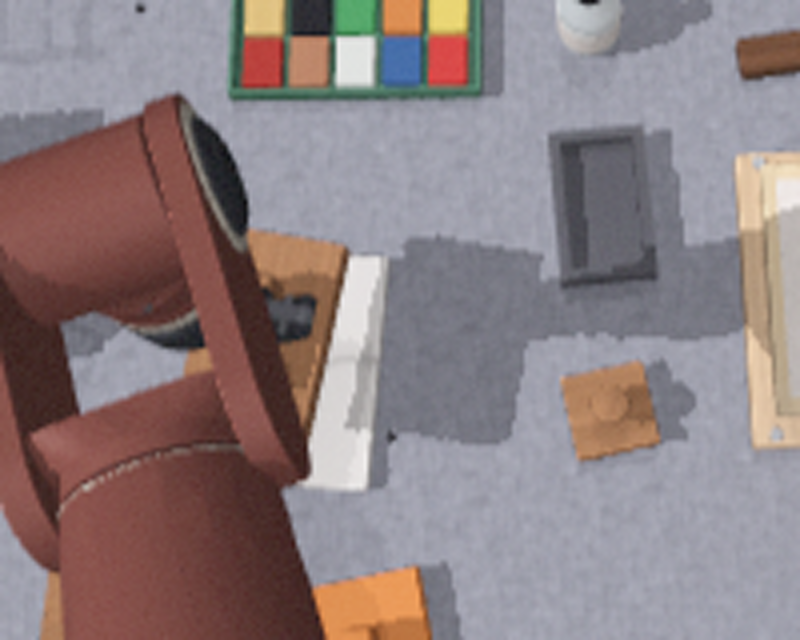

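>>> servo_tool --commands '[0, -0.106, 0, 0, -1, 0, 0, 0, -0.106, 0, 0, 0, 0, 0, 0, 0, 0, 0, 0, -3, 0, 0, 0, 0, 0, 0, -4, 0, 0, 0, 0, 0, 0, -4, 0, 0, 0, 0, 0, 0, -4, 0, 0, 0, 0, 0, 0, -4, 0, 0, 0, 0, 0, 0, -4, 0, 0, 0, 0, 0, 0, -4, 0, 0, 0, 0, 0, 0, -4, 0, 0, 0, 0, 0, 0, -4, 0, 0, 0, 0, 0, 0, -4, 0, 0, 0, 0, 0, 0, -2, 0, 0, 0, 0, 0, 0, 0, 0]'

```text
t: 5.1
tool_pos: [0.4973, -0.1874, 0.1285]
tool_rot: [-1.564, 0.045, 0.016]
contact_force: [0.8, -0.1, -2.3]
opening: 0.0181
```

```bash
python3 -c "
from h import *
plan([.533,-.1837,.13],-1.8)
d=grab('side');save(d,'side2.png',(200,120,360,270),5)
import pickle;pickle.dump(d,open('s2.pkl','wb'))
"
```

```text
t 5.1 p [ 0.4973 -0.1874  0.1285] F [ 0.81 -0.12 -2.35] op 0.0181
axes [[0.999, -0.039, 0.019], [-0.018, 0.007, 1.0], [-0.039, -0.999, 0.006]]
rot tool [-0.006  0.013 -0.039] shift now(cm) [ 3.55 -0.29  0.44] shift after rot(cm) [ 3.56 -0.15  0.48] q6 [-0.493 -0.077  1.883 -0.013  1.374 -2.043]
```

View pics/side2.png

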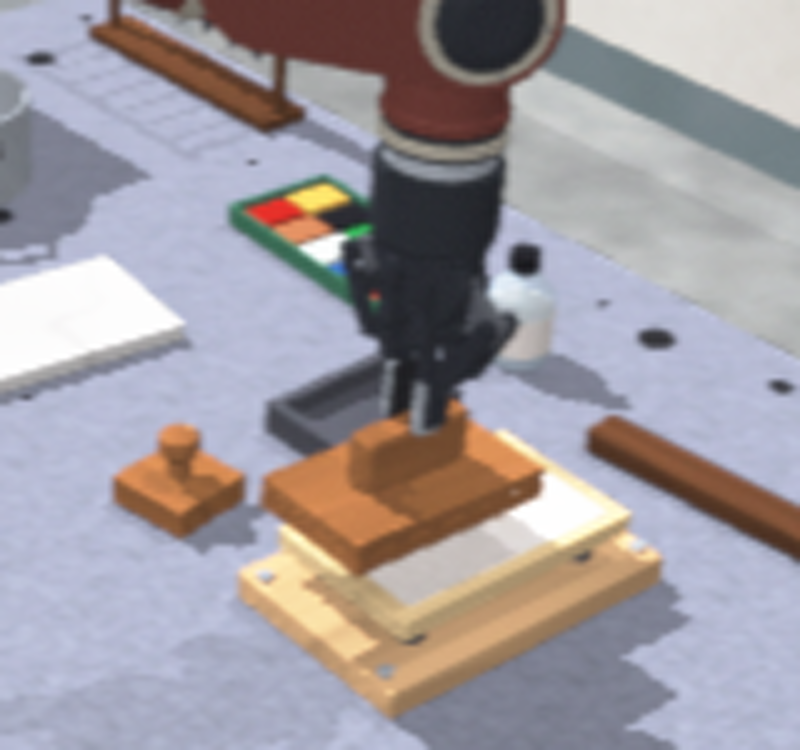

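>>> servo_tool --commands '[-0.006, 0.013, -0.039, 1.8, -0.2, 0.2, 0, 0, 0, 0, 1.8, 0, 0.2, 0, 0, 0, 0, 0, 0, 0, 0]'

```text
t: 5.45
tool_pos: [0.5319, -0.1793, 0.1254]
tool_rot: [-1.565, 0.028, -0.019]
contact_force: [-0.1, -0.3, -2.2]
opening: 0.0177
```

```bash
cat > m.py <<'E'
from h import *
import sys
plan([.533,-.1837,.1],-1.8)
d=grab('side'); w=pts(d); f=d["frame"]; hsv=cv2.cvtColor(f,cv2.COLOR_RGB2HSV)
o=monitor.get_obs(); p=o["tool_pos"]; X=np.array([np.cos(-.0314),np.sin(-.0314)]);Y=np.array([-X[1],X[0]])
near=(np.abs(w[:,:,0]-p[0])<.1)&(np.abs(w[:,:,1]-p[1])<.075)
wood=near&(hsv[:,:,0]<16)&(hsv[:,:,1]>100)
zb=p[2]-.0357
top=wood&(np.abs(w[:,:,2]-(zb+.022))<.008)
P=w[top]
A=np.c_[P[:,:2]-p[:2],np.ones(len(P))]
for _ in range(3):
    c,_,_,_=np.linalg.lstsq(A,P[:,2],rcond=None); r=P[:,2]-A@c; k=np.abs(r)<.003; A,P=A[k],P[k]
print("top plane n",len(P),"slopes",c[:2].round(4),"z at tcp",c[2].round(4),"underside",(c[2]-.022).round(4),"tcp off",(p[2]-c[2]+.022).round(4))
q=P[:,:2]-p[:2]; r=cv2.minAreaRect((q*1000).astype(np.float32)); print("rect rel tcp",r)
rid=wood&(w[:,:,2]>zb+.05); Q=w[rid]
if len(Q): 
  s=(Q[:,:2]-p[:2])@X; print("ridge x ext rel tcp",np.percentile(s,[1,99]).round(4))
bl=np.array([.544,-.184]); s=(P[:,:2]-bl)
print("block in bed: x",np.percentile(s@X,[.5,99.5]).round(4),"y",np.percentile(s@Y,[.5,99.5]).round(4))
save(d,sys.argv[1],(200,120,360,270),5)
E
python3 m.py side3.png
```

```text
t 5.45 p [ 0.5319 -0.1793  0.1254] F [-0.08 -0.29 -2.18] op 0.0177
axes [[1.0, -0.005, 0.03], [-0.03, 0.005, 1.0], [-0.006, -1.0, 0.005]]
rot tool [-0.005  0.001 -0.006] shift now(cm) [ 0.14  2.54 -0.45] shift after rot(cm) [ 0.12  2.54 -0.43] q6 [-0.459 -0.025  1.838  0.002  1.336 -2.   ]
top plane n 502 slopes [-0.0099  0.006 ] z at tcp 0.1103 underside 0.0883 tcp off 0.0368
rect rel tcp ((-3.5304336547851562, 0.28156280517578125), (92.8899154663086, 151.2468719482422), 89.14395141601562)
ridge x ext rel tcp [-0.0987  0.0319]
block in bed: x [-0.0919  0.0563] y [-0.0415  0.049 ]
```

View pics/side3.png

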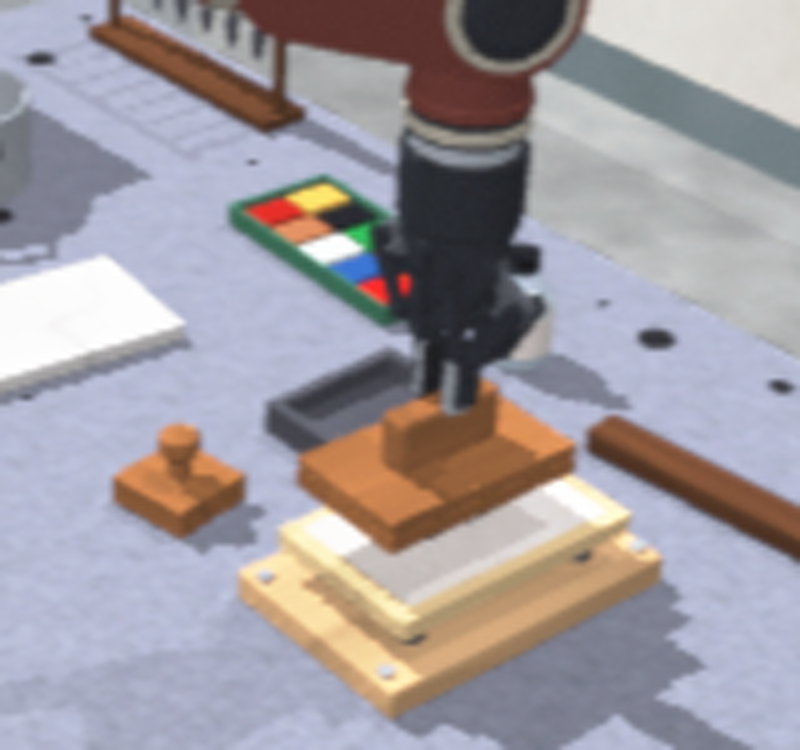

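>>> servo_tool --commands '[-0.005, 0, -0.006, 0.12, 1, -0.45, 0, 0, 0, 0, 0, 1, 0, 0, 0, 0, 0, 0, 0, 0, 0]'

```text
t: 5.8
tool_pos: [0.5298, -0.1817, 0.1017]
tool_rot: [-1.569, 0.025, -0.018]
contact_force: [-0.3, 0.1, -1.4]
opening: 0.0175
```

```bash
python3 m.py side4.png
```

```text
t 5.8 p [ 0.5298 -0.1817  0.1017] F [-0.3   0.12 -1.38] op 0.0175
axes [[1.0, -0.004, 0.028], [-0.028, 0.002, 1.0], [-0.004, -1.0, 0.002]]
rot tool [-0.002  0.004 -0.004] shift now(cm) [ 0.33  0.17 -0.19] shift after rot(cm) [ 0.33  0.17 -0.19] q6 [-0.463 -0.005  1.86  -0.     1.291 -2.006]
top plane n 498 slopes [-0.0101  0.0003] z at tcp 0.0864 underside 0.0644 tcp off 0.038
rect rel tcp ((-6.285614013671875, 1.5241279602050781), (95.51671600341797, 151.1922607421875), 89.51273345947266)
ridge x ext rel tcp [-0.0989  0.0304]
block in bed: x [-0.0946  0.0549] y [-0.0441  0.0471]
```

>>> servo_tool --commands '[-0.002, 0.003, -0.004, 0.33, 0.2, -0.2, 0, 0, 0, 0, 0, 0.3, 0, 0, 0, 0, 0, 0, 0.3, 0, 0, 0, 0, 0, 0, 0.3, 0, 0, 0, 0, 0, 0, 0, 0, 0]'

```text
t: 6.35
tool_pos: [0.5337, -0.1848, 0.0911]
tool_rot: [-1.572, 0.024, -0.027]
contact_force: [0.3, -0.2, -1.6]
opening: 0.0178
```

```bash
python3 m.py side5.png
```

```text
t 6.35 p [ 0.5337 -0.1848  0.0911] F [ 0.33 -0.23 -1.57] op 0.0178
axes [[0.999, 0.002, 0.032], [-0.032, -0.002, 0.999], [0.002, -1.0, -0.002]]
rot tool [ 0.002 -0.     0.002] shift now(cm) [-0.07 -0.89  0.1 ] shift after rot(cm) [-0.07 -0.89  0.1 ] q6 [-4.650e-01  1.300e-02  1.861e+00 -1.000e-03  1.265e+00 -2.003e+00]
top plane n 524 slopes [-0.0019  0.001 ] z at tcp 0.076 underside 0.054 tcp off 0.0374
rect rel tcp ((-6.0050506591796875, -0.635650634765625), (90.28753662109375, 150.8504638671875), 87.34638977050781)
ridge x ext rel tcp [-0.0989  0.0287]
block in bed: x [-0.0902  0.0585] y [-0.0465  0.0422]
```

View pics/side5.png

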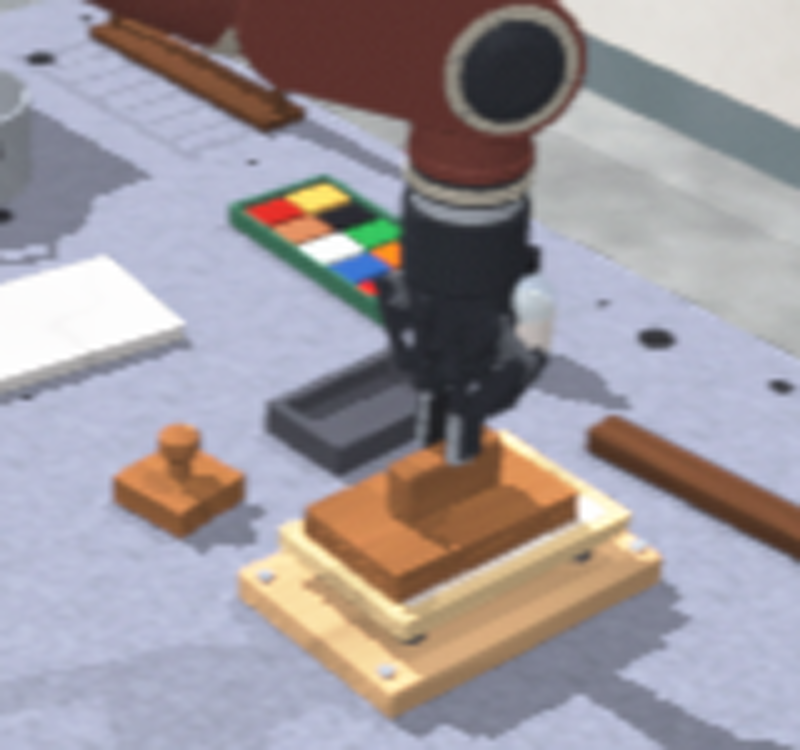

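The underside is at bed height with only the block's weight on the wrist. If the block were riding on the pin it would push back about 8 N, so it has dropped on. Now I'll press.

>>> servo_tool --commands '[0, 0, 0, 0, 0.1, 0, 0, 0, 0, 0, 0, 0.3, 0, 0, 0, 0, 0, 0, 0.3, 0, 0, 0, 0, 0, 0, 0.3, 0, 0, 0, 0, 0, 0, 0.3, 0, 0]' --grip_force 100

```text
t: 6.9
tool_pos: [0.5343, -0.1853, 0.0814]
tool_rot: [-1.573, 0.023, -0.026]
contact_force: [-5.5, 1.4, 7.7]
opening: 0.0161
```

```bash
python3 m.py side6.png
```

```text
t 6.9 p [ 0.5343 -0.1853  0.0814] F [-5.51  1.43  7.72] op 0.0161
axes [[1.0, 0.002, 0.032], [-0.032, -0.002, 1.0], [0.002, -1.0, -0.002]]
rot tool [ 0.002 -0.     0.002] shift now(cm) [-0.13 -1.86  0.15] shift after rot(cm) [-0.13 -1.86  0.15] q6 [-4.650e-01  2.600e-02  1.865e+00 -1.000e-03  1.248e+00 -2.004e+00]
top plane n 485 slopes [0.0014 0.0095] z at tcp 0.0663 underside 0.0443 tcp off 0.0368
rect rel tcp ((-5.643951416015625, -1.9116477966308594), (88.53372192382812, 152.50823974609375), 87.53470611572266)
ridge x ext rel tcp [-0.0991  0.0277]
block in bed: x [-0.0903  0.0594] y [-0.0466  0.0408]
```

>>> servo_tool --commands '[0, 0, 0, -0.15, 0.25, 0.1, 0, 0, 0, 0, -0.05, 0.25, 0, 0, 0, 0, 0, 0, 0.25, 0, 0, 0, 0, 0, 0, 0.3, 0, 0]'

```text
t: 7.35
tool_pos: [0.5344, -0.1854, 0.0786]
tool_rot: [-1.575, 0.021, -0.028]
contact_force: [-12.0, 5.4, 21.7]
opening: 0.0162
```

```bash
python3 m.py side7.png
```

```text
t 7.35 p [ 0.5344 -0.1854  0.0786] F [-11.97   5.42  21.66] op 0.0162
axes [[1.0, 0.004, 0.031], [-0.031, -0.004, 1.0], [0.005, -1.0, -0.004]]
rot tool [0.004 0.    0.005] shift now(cm) [-0.14 -2.14  0.15] shift after rot(cm) [-0.15 -2.14  0.16] q6 [-4.640e-01  2.800e-02  1.869e+00 -2.000e-03  1.239e+00 -2.003e+00]
top plane n 510 slopes [0.0008 0.0102] z at tcp 0.0634 underside 0.0414 tcp off 0.0371
rect rel tcp ((-5.957023620605469, -1.6976661682128906), (88.54559326171875, 156.76431274414062), 87.79896545410156)
ridge x ext rel tcp [-0.0992  0.03  ]
block in bed: x [-0.0913  0.0588] y [-0.0472  0.0406]
```

View pics/side7.png

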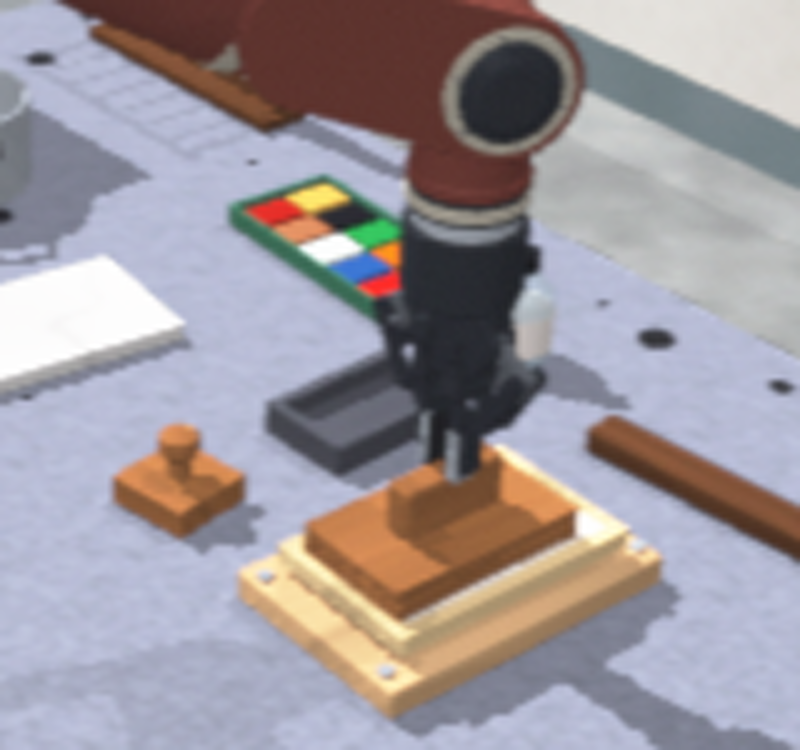

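>>> servo_tool --commands '[0, 0, 0, -0.3, 0.15, 0.1, 0, 0, 0, 0, -0.2, 0.2, 0.1, 0, 0, 0, 0, -0.2, 0.2, 0.1, 0]'

```text
t: 7.7
tool_pos: [0.5346, -0.1854, 0.0813]
tool_rot: [-1.582, 0.008, -0.041]
contact_force: [-0.9, -0.8, 7.1]
opening: 0.0164
```

```bash
python3 m.py side8.png; python3 m.py side9.png|head -1
```

```text
t 7.7 p [ 0.5346 -0.1854  0.0813] F [-0.94 -0.81  7.09] op 0.0164
axes [[0.999, 0.021, 0.031], [-0.031, -0.012, 0.999], [0.022, -1.0, -0.011]]
rot tool [0.011 0.    0.022] shift now(cm) [-0.12 -1.88  0.14] shift after rot(cm) [-0.16 -1.87  0.16] q6 [-4.650e-01  1.200e-02  1.880e+00 -1.000e-03  1.225e+00 -2.004e+00]
top plane n 501 slopes [0.0002 0.0119] z at tcp 0.066 underside 0.044 tcp off 0.0374
rect rel tcp ((-6.975135803222656, -0.066802978515625), (90.58888244628906, 154.23277282714844), 89.15931701660156)
ridge x ext rel tcp [-0.0988  0.028 ]
block in bed: x [-0.0908  0.0589] y [-0.0461  0.0403]
t 7.75 p [ 0.5346 -0.1854  0.0813] F [-0.75 -1.42  7.06] op 0.0159
```

>>> servo_tool --commands '[0.006, 0, 0.015, -0.05, 0.25, 0.05, 0, 0.003, 0, 0.008, -0.05, 0.25, 0, 0, 0, 0, 0.003, -0.1, 0.25, 0, 0, 0, 0, 0, -0.1, 0.25, 0, 0]'

```text
t: 8.2
tool_pos: [0.5344, -0.1854, 0.0786]
tool_rot: [-1.573, 0.025, -0.024]
contact_force: [-5.6, 4.0, 14.3]
opening: 0.0162
```

```bash
python3 m.py side10.png; python3 m.py side11.png|head -1
```

```text
t 8.2 p [ 0.5344 -0.1854  0.0786] F [-5.58  3.96 14.26] op 0.0162
axes [[1.0, -0.0, 0.031], [-0.031, -0.003, 1.0], [-0.0, -1.0, -0.003]]
rot tool [ 0.003  0.    -0.   ] shift now(cm) [-0.15 -2.14  0.16] shift after rot(cm) [-0.15 -2.14  0.16] q6 [-0.464  0.031  1.865 -0.003  1.244 -2.003]
top plane n 480 slopes [0.0039 0.0076] z at tcp 0.0636 underside 0.0416 tcp off 0.037
rect rel tcp ((-5.933723449707031, -0.4721717834472656), (88.4591064453125, 151.57569885253906), 88.6470718383789)
ridge x ext rel tcp [-0.0987  0.0304]
block in bed: x [-0.0897  0.0598] y [-0.0463  0.0401]
t 8.25 p [ 0.5344 -0.1854  0.0786] F [-5.55  4.05 12.3 ] op 0.0164
```

>>> servo_tool --commands '[0.003, 0, 0, -0.1, 0.3, 0, 0, 0, 0, 0, -0.1, 0.35, 0, 0]'

```text
t: 8.5
tool_pos: [0.5345, -0.1853, 0.0786]
tool_rot: [-1.57, 0.022, -0.026]
contact_force: [-8.7, 5.7, 19.0]
opening: 0.0162
```

```bash
for i in 12 13 14 15; do python3 m.py side$i.png|grep -E "^t |top"; done; python3 -c "
from h import *
d=grab('top');save(d,'top2.png',s=1.5)"
```

```text
t 8.5 p [ 0.5345 -0.1853  0.0786] F [-8.65  5.69 18.96] op 0.0162
top plane n 505 slopes [0.0054 0.0051] z at tcp 0.0633 underside 0.0413 tcp off 0.0373
t 8.55 p [ 0.5345 -0.1854  0.0786] F [-7.26  4.67 15.47] op 0.016
top plane n 506 slopes [-0.0011 -0.0003] z at tcp 0.0633 underside 0.0413 tcp off 0.0373
t 8.6 p [ 0.5345 -0.1853  0.0786] F [-8.59  5.37 16.94] op 0.0162
top plane n 492 slopes [0.0018 0.0048] z at tcp 0.0636 underside 0.0416 tcp off 0.037
t 8.65 p [ 0.5345 -0.1854  0.0786] F [-7.57  4.57 17.18] op 0.0161
top plane n 480 slopes [0.0023 0.0124] z at tcp 0.0635 underside 0.0415 tcp off 0.0371
```

View pics/side15.png

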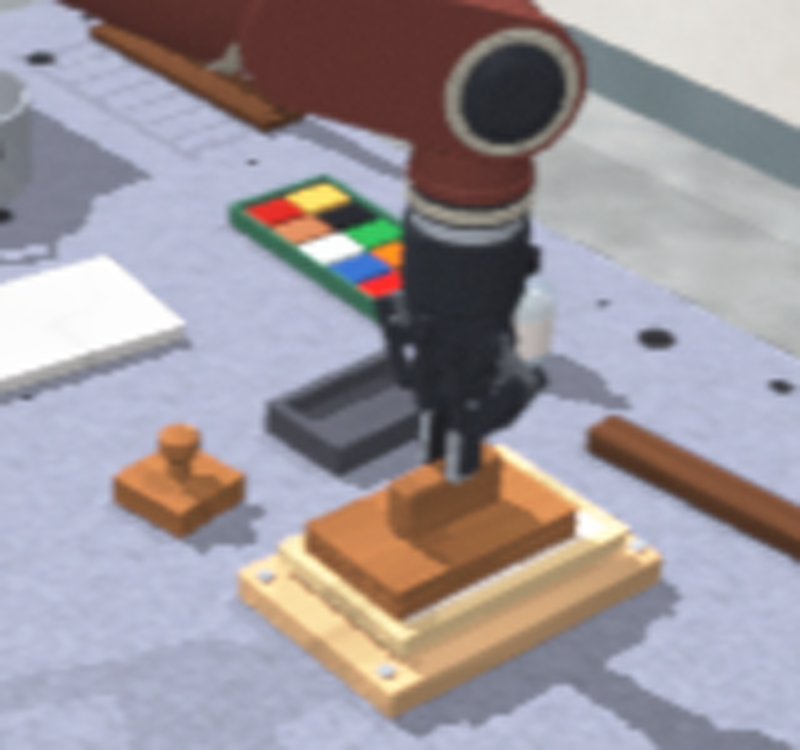

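View pics/top2.png

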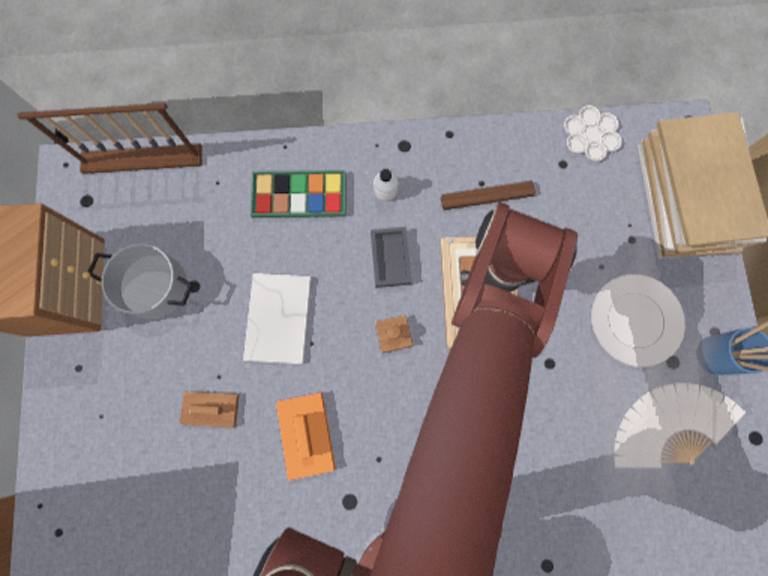

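The block lies flat on the sunken bed (crop about 440,550), with an even strip of paper showing along its edge. The bystanders are where they started. One last check of the bed's own height, then I hand in if it is down.

Run:
```python
from h import *
d=grab('side'); w=pts(d)
x,y,z=w[...,0],w[...,1],w[...,2]
m=(x>.612)&(x<.633)&(y>-.235)&(y<-.145)&(z>.03)&(z<.065)
v=z[m]; print("bed z",len(v),np.median(v),np.percentile(v,[20,80]))
print(monitor.get_obs()["contact_force"].round(1))
if np.median(v)<.0455: print(ticket.finish_job())
```

```text
bed z 41 0.04153275094130349 [0.03998291 0.04323255]
[-8.6  3.9 16.9]
the job is handed in; nothing more can be done
None
```

The job is handed in: the long brown block is on the pin, flush on the bed, and the gripper is still holding it down at the bottom of the bed's travel. The hand-in reports no verdict, so this rests on my own last checks.

**How it went:** I gripped the block by its ridge and lifted it off the slab. The pin showed in the opening pictures at about x = -14 mm, so I lowered the block straight onto it and no sliding search was needed. As the block came to bed height the wrist carried only its weight, so it had dropped on.

**Last checks:**

| Check | Measured | Wanted |
|---|---|---|
| Bed top height | 41.5 mm | about 43 mm at the stop (camera good to about 2 mm) |
| Block underside height | 41.5 mm | level with the bed top |
| Block tilt (depth fit) | mostly 0.01 rad or less (highest 0.013) | below 0.04 rad |
| Block centre, along / across the bed | about -15 mm / -3 mm | within 30 / 12 mm |
| Upward push on the tool | about 17 N, steady | above the 11 N needed at the stop |
| Bystanders | where they started in the last top view, judged by eye | within 30 mm |

**Disagreements:**
- A sideways force of about 9 N along the bed remained, probably the pin against the wall of the hole. I could not ease it without losing downward push.
- The gripper read 16–18 mm open on the 22 mm ridge.
- The two views put the pin a few millimetres apart (-14 and -17 mm along the bed).

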